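# Tighten the heat-sink bonding press with the ratchet wrench

### The job

Clamp the heat sink in the bonding press: fit the red-handled ratchet wrench over the square screw head on top of the press and swing it back and forth to run the screw clockwise (seen from above) until the platen bears firmly on the heat sink, but do not overtighten it: stop as soon as the screw comes up clearly firm. Then lift the wrench off and lay it flat, the way up it was, on the open bench clear of the press, and leave the tape roll, solder spool, multimeter and phone where they are.

Things in the scene. Friction and masses are not known exactly. Their poses are not given: they have to be found in the camera images.
- wrench: Flat ratchet ring wrench, 212 mm long, 0.3 kg, lying on the bench. Steel head 55 mm across, 16 mm high; steel neck 15 mm wide; red grip 20 mm wide, 16 mm high, 80 to 184 mm from the head's centre. Origin: on the head's axis at the underside; the handle runs along -x, z is up. Swung clockwise (from above) it drives its ring; swung back, the ring slips in 18 degree clicks.
- wrench_grip (a point): Middle of the red grip, 115 mm from the head's axis and 8 mm above the underside of the wrench; axes as the wrench. The wrench balances about 60 mm from the head's centre. Swinging back some 25 degrees lets the twist off the screw, so that the wrench lifts off freely; pulled up under load it jams.
- wrench_socket (a point): Centre of the dark square-holed ring in the wrench head, at the underside; turns with the ring. The hole is 21.8 mm square, right through (16 mm); its flats face along this point's x and every 90 degrees from it. While carried, the ring keeps its angle in the head. Slipping drags less than 0.15 N m, so it does not turn the screw back.
- press: Bonding press fixed to the bench. Grey base 110 (x) x 140 (y) x 10 mm, two columns at y = +-50 mm with black caps 20 mm across, 120 mm high; blue bridge 34 x 130 mm between them, top at 70 mm; heat sink 40 x 40 x 20 mm on the base. Origin: centre of its underside; front is -x. The columns leave the handle room for about 60 degrees either side of -x.
- press_head (a point): Foot of the square screw head on its axis, on the steel collar 74 mm above the bench; turns with the head, z up, height fixed. Head 20 x 20 mm, 13 mm high, flats facing this x and every 90 degrees, with a cone 5.5 mm high on top as lead-in. The wrench is fully on when its underside lies on the collar (ring's point within 4 mm above this one).
- press_top (a point): Top of the cone on the screw head, on the axis, 18.5 mm above the collar. Turned clockwise from above, the screw lowers the platen; 120 to 175 degrees bring it down. Running free it takes about 0.4 N m (3.5 N at the middle of the grip) and stays where it is left; once the platen is down the torque climbs by 4 N m per radian. Firm: 1 N m (9 N there). 2 N m (17 N) is too tight.
- press_pad (a point): Centre of the underside of the platen's black rubber pad (48 x 48 mm); the platen slides down the columns, 8 mm a turn of the screw. It starts 2.6 to 3.9 mm above the heat sink, whose top is 30 mm above the bench, and must end down on it, to 0.15 mm.
- tape_roll: Bystander: black roll of tape, 67 mm across, 18 mm high; origin at the centre of its underside.
- solder_spool: Bystander: white spool, 53 mm across, 32 mm high; origin at the centre of its underside.
- multimeter: Bystander: yellow and black hand multimeter, 148 x 99 x 42 mm, lying; origin at the centre of its underside.
- phone: Bystander: black phone, 162 x 131 x 10 mm over its corners as it lies; origin at the centre of its underside.
There are look-alikes about, which are no part of the job. Several things have the shape of the wrench; the one meant has the colours described above.

How it is judged (in metres and radians):
On the way, in this order (a step that is already met when the one before it is completed fails the run):
1. the wrench is fully down on the square head of the screw (horizontal distance between wrench_socket and press_head below 0.003 m and z of wrench_socket in the frame of press_head between -0.003 and 0.004 m and angle between wrench's own z axis and vertical below 0.12 rad), for 0.1 s.
2. with the wrench still on it, the screw has been turned until the platen is down on the heat sink and the wrench pulls firm (it bears on the screw head and press with over 90 N in all, about 0.8 N m) (all of step 1 and z of press_pad in the frame of press below 0.03015 m and contact force between wrench and press above 90 N), for 0.1 s.
At the end, for the whole second after the job is handed in: The platen is still down on the heat sink (pad within 0.15 mm of its top), and the wrench lies at rest flat on the bench (within 6 mm of the bench top and 0.08 rad of level), right way up, its head more than 100 mm from the middle of the press and not touching it (z of press_pad in the frame of press below 0.03015 m and height (world z) of wrench between -0.004 and 0.006 m and angle between wrench's own z axis and vertical below 0.08 rad and horizontal distance between wrench and press above 0.1 m and linear speed of wrench below 0.02 m/s and contact force between wrench and press below 0.2 N).
It fails at once if the screw is overtightened (the wrench bears on the screw head and press with more than 320 N in all, over 2 N m) (contact force between wrench and press above 320 N).
It fails at once if the tape roll is pushed more than 30 mm (distance of tape_roll from where it was at the start of the episode above 0.03 m).
It fails at once if the solder spool is pushed more than 30 mm (distance of solder_spool from where it was at the start of the episode above 0.03 m).
It fails at once if the multimeter is pushed more than 30 mm (distance of multimeter from where it was at the start of the episode above 0.03 m).
It fails at once if the phone is pushed more than 30 mm (distance of phone from where it was at the start of the episode above 0.03 m).
It also fails if it takes over 72 s, if anything falls off the work surface, if the arm or the gripper's body presses on something with over 40 N, if the wrist force passes 120 N, or if a joint passes its speed limit or range.

### The arm

A 6-joint arm with a two-finger parallel gripper is mounted at the origin on a cart in front of the work surface, level with it; the furniture and walls round the work are solid. World frame = base frame: x ahead of the robot, y to its left, z up, the work surface at z = 0. Lengths are in mm, angles in rad, forces in N, time in s.
With the tool pointing down it reaches from about 375 to 900 mm from the base axis. Payload 3.1 kg.
Tool frame: the origin (TCP) lies on the centre line of the jaws, within the pads' length; the fingertips stand 17 mm ahead of it and the grasp point (between the pads) lies 2 mm behind it; z points along the fingers, y is the line along which they close (so a half turn about z gives the same grasp; the last joint's range is limited). The gripper opens to 85 mm and grips with 20 to 120 N. Pads are 22 mm wide; open, the fingers measure 114 mm over their backs; the gripper's body (76 mm by 85 mm) begins 54 mm behind the grasp point. The pads swing forward as they close: fully open they stand 13 mm farther back than shut.
Start: joints at [-1.385, 0.527, 1.433, -0, 1.181, -0.178], TCP at [222.998, -583.84, 248.31] pointing down, gripper open.
Joint ranges: [-3.08, 3.08], [-0.75, 2.2], [0.22, 2.44], [-1.43, 4.57], [0, 2.65], [-2.85, 2.85]. Speed limits (rad/s): [2.79, 2.79, 3.14, 3.14, 3.14, 3.14].

### API

Orientations are given as a unit quaternion [w, x, y, z].
In Python, from cell import bot, get_state, viewer, look_for, outline_of, place_of gives the robot as it stands. The module is installed in compiled form; this text tells all that it offers. Calls block until the motion is done:
- bot.move_pose(position, orientation): joint-space move of the TCP to a pose.
- bot.move_linear(position, attitude=None, velocity=150, until_force=None): straight line of the TCP; attitude=None keeps the orientation; velocity is the mean speed in mm/s. With until_force (N) it stops when the force on the tool has changed by that much, and returns True; else False.
- bot.goto_joints(angles): joint-space move.
- bot.gripper_to(opening, effort=None): opening from 0.0 (shut) to 1.0 (fully open); effort is the grip in N (None keeps the last); returns when the fingers have stopped.
- bot.sleep(seconds).
- bot.inverse_kinematics(position, orientation): joint angles nearest the present ones, or None.
- get_state(): the state.
- viewer.get_image(name): name is "scene" or "top"; returns the picture (384x512x3 uint8, red, green, blue); there is no depth.
- viewer.get_calibration(name): a dict with "camera_matrix" (3x3 intrinsics, pixels), "dist_coeffs" ([k1, k2, p1, p2, k3] as OpenCV has them; the pictures are not rectified), "rvec" (rotation vector, rad) and "tvec" (3), from world to camera coordinates, as OpenCV has them. Camera axes: x right, y down, z forward; pixel columns grow to the right and rows downward; lengths in mm; the calibration is good to about 2 mm. A picture is of the moment at which its call begins. get_calibration takes no time and is no camera call.
A pose or a line that the arm cannot do raises bot.PlanningError and nothing moves.
- bot.hand_in(): hands the job in; it is judged then, once.
Trained networks look in the newest picture that a camera, given by its name, has taken for a name from the list of things; names that differ only in an ending like _2 or _b are one class to them, and where a whole thing is asked for, a point or a joint stands for the part that bears it (a point fixed in the world has none). Each returns a list of dicts, best first, with "score" (0 to 1); they miss things now and then, are a little off and sometimes report something else, mostly with a low value. They report only what shows in the picture. A call takes as long as a camera call. They do not tell look-alikes from the thing itself.
- look_for(thing, camera): "box" ([left, top, width, height] in pixels, round what is visible of it).
- outline_of(thing, camera): "pixels" (384x512 bool, what is visible of it) and "box" ([left, top, width, height] in pixels, round what is visible of it).
- place_of(thing, camera): "point" ([column, row] in pixels: a listed point, or the origin of a listed thing).
The state is a dict: "clock": time; "joint_positions": joint angles; "joint_velocities": joint speeds; "joint_torque": joint torques, N m; "tool_pos": TCP position; "tcp_rot": TCP orientation; "force": force on the tool from outside, world axes, zero at the start; "moment": the same for the moment, N m; "finger_gap": opening from 0.0 (shut) to 1.0 (fully open); "gripper_force": force on a finger pad.
Only numpy, scipy, OpenCV 4.12 (cv2) and the standard library are available. Lean on these libraries where they do the work, as an engineer would, in place of code of your own. Each camera call takes 0.05 s, during which the arm holds its last target. There are 200 camera calls.

## Working session

There is one attempt and no reset: what is moved stays moved. The work goes in short steps, each a Python script; the robot and the scene stay as the last script left them, time stands still between calls to the robot, and variables do not carry over. Pictures are saved under pics/ and viewed, at most 10 in all, crops included, and the job is handed in when it is done.

```bash
mkdir -p pics; cat > h.py <<'E'
import numpy as np, cv2
from cell import bot, get_state, viewer, look_for, outline_of, place_of
def save(cam,fn,crop=None,scale=1):
    im=viewer.get_image(cam)
    if crop: x,y,w,h=crop; im=im[y:y+h,x:x+w]
    im=cv2.resize(im,None,fx=scale,fy=scale,interpolation=cv2.INTER_CUBIC)
    cv2.imwrite(fn,im[:,:,::-1])
def cal(cam):
    c=viewer.get_calibration(cam); R=cv2.Rodrigues(np.array(c["rvec"],float))[0]
    return np.array(c["camera_matrix"],float),np.array(c["dist_coeffs"],float),R,np.array(c["tvec"],float).ravel()
def ray(cam,p):
    K,d,R,t=cal(cam); u=cv2.undistortPoints(np.array([[p]],float),K,d)[0,0]
    return -R.T@t, R.T@np.array([u[0],u[1],1])
def onplane(cam,p,z):
    o,v=ray(cam,p); return o+v*(z-o[2])/v[2]
def tri(p1,p2,c1="scene",c2="top"):
    A=[];b=[];rs=[ray(c1,p1),ray(c2,p2)]
    M=np.zeros((3,3));q=np.zeros(3)
    for o,v in rs:
        v=v/np.linalg.norm(v);P=np.eye(3)-np.outer(v,v);M+=P;q+=P@o
    x=np.linalg.solve(M,q)
    e=[np.linalg.norm(np.cross(x-o,v/np.linalg.norm(v))) for o,v in rs]
    return x,max(e)
def proj(cam,X):
    K,d,R,t=cal(cam); return cv2.projectPoints(np.array(X,float).reshape(-1,1,3),cv2.Rodrigues(R)[0],t,K,d)[0][:,0]
E
python3 - <<'E'
from h import *
np.set_printoptions(precision=1,suppress=True)
ims=[viewer.get_image(c) for c in("scene","top")]
for c,i in zip(("scene","top"),ims): cv2.imwrite(f"pics/{c}0.png",cv2.resize(i,(800,600),interpolation=cv2.INTER_CUBIC)[:,:,::-1]); print(c,ray(c,(256,192)))
for t in "wrench wrench_grip wrench_socket press press_head press_top press_pad tape_roll solder_spool multimeter phone".split():
    for c in("scene","top"): print(t,c,[(round(d["score"],2),np.array(d["point"])) for d in place_of(t,c)][:5])
E
```

```text
scene (array([229.5, 567.1, 893.8]), array([ 0.3, -0.6, -0.8]))
top (array([ 347.7,  -24.7, 1475.3]), array([ 0.1,  0. , -1. ]))
wrench scene [(0.91, array([266.1, 139.4]))]
wrench top [(0.98, array([304.7, 198.9])), (0.92, array([355.4, 180.7]))]
wrench_grip scene [(0.79, array([296.5, 142.5])), (0.66, array([297.3, 182.6]))]
wrench_grip top [(0.97, array([364. , 215.9])), (0.69, array([320.4, 162.7])), (0.59, array([305.8, 235. ])), (0.53, array([356.5, 182.4])), (0.19, array([356.6, 178.9]))]
wrench_socket scene [(0.5, array([268.6, 142.5])), (0.41, array([258.4, 175.4])), (0.38, array([296.5, 142.3]))]
wrench_socket top [(0.53, array([352.7, 178.9])), (0.41, array([301.9, 201.6]))]
press scene [(0.82, array([222. , 226.6]))]
press top [(0.78, array([222.7, 190.2]))]
press_head scene [(0.61, array([218.5, 208.7]))]
press_head top [(0.38, array([220.5, 184.7]))]
press_top scene [(0.56, array([221.6, 205.2]))]
press_top top [(0.58, array([222.6, 186.2])), (0.27, array([224.1, 191.1]))]
press_pad scene [(0.57, array([220.1, 216.1]))]
press_pad top [(0.49, array([226.9, 190.3])), (0.18, array([167.8, 160.2]))]
tape_roll scene [(0.56, array([241.2, 159.1]))]
tape_roll top [(0.6, array([323. , 162.4]))]
solder_spool scene [(0.96, array([164.6, 257.2]))]
solder_spool top [(0.85, array([168.3, 163.2]))]
multimeter scene []
multimeter top [(0.84, array([151.8, 197.1]))]
phone scene [(0.57, array([250.8, 291.3]))]
phone top [(0.58, array([176.6, 244.8]))]
```

View pics/scene0.png

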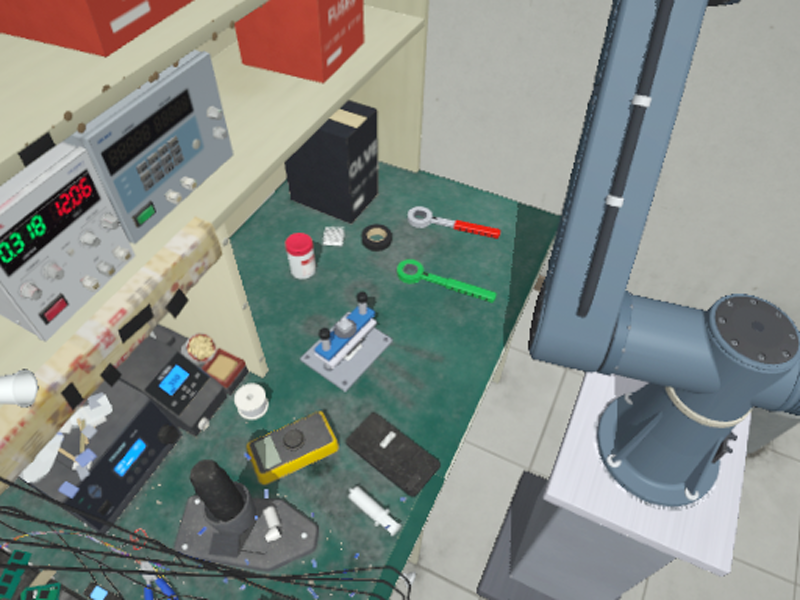

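View pics/top0.png

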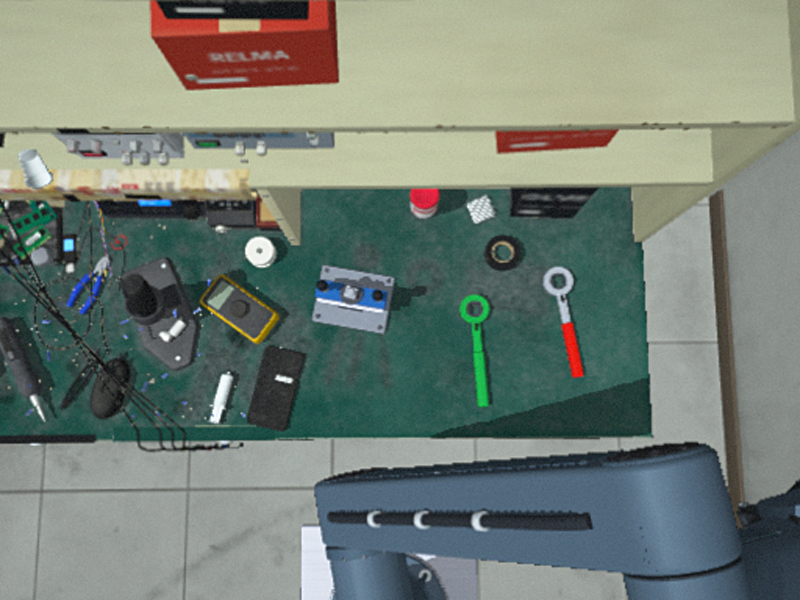

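The red-handled wrench is at top 800-px picture head (560,281), handle end (577,376); scene head (420,216). The only look-alike is the green one, with its head at top (475,310) and scene (410,271). I choose the red one. The press screw is at top (351,292). Next is a close crop of both.

```bash
python3 - <<'E'
from h import *
np.set_printoptions(precision=1,suppress=True)
N=8
acc={c:np.mean([viewer.get_image(c).astype(float) for _ in range(N)],0).astype(np.uint8) for c in("scene","top")}
for c in acc: np.save(f"{c}.npy",acc[c])
def cr(c,x,y,w,h,s): return cv2.resize(acc[c][y:y+h,x:x+w],(int(w*s),int(h*s)),interpolation=cv2.INTER_CUBIC)
a=np.hstack([cr("top",196,164,60,50,6.6),cr("top",340,166,40,80,330/80*1.0) if 0 else cr("top",335,166,60,50,6.6)])
b=np.hstack([cr("scene",190,180,60,41,6.6),cr("scene",255,125,60,41,6.6)])
cv2.imwrite("pics/c1.png",np.vstack([a,b])[:,:,::-1])
# red grip
for c in acc:
    hsv=cv2.cvtColor(acc[c],cv2.COLOR_RGB2HSV); m=(((hsv[...,0]<8)|(hsv[...,0]>172))&(hsv[...,1]>150)&(hsv[...,2]>90)).astype(np.uint8)
    n,l,s,ce=cv2.connectedComponentsWithStats(m)
    for i in range(1,n):
        if s[i,4]>40:
            r=cv2.minAreaRect(np.argwhere(l==i)[:,::-1].astype(np.float32)); print(c,s[i],ce[i],r, onplane(c,ce[i],8))
for c,p in(("top",(222.6,186.2)),("scene",(221.6,205.2))): print(onplane(c,p,92.5))
print(tri((221.6,205.2),(222.6,186.2)),tri((268.,138.5),(358,180)))
for c,p in(("top",(358,180)),("scene",(268,138.5))): print(onplane(c,p,16))
for n,p,z in(("tape",(323,162.4),0),("spool",(168.3,163.2),0),("mm",(151.8,197.1),0),("phone",(176.6,244.8),0)): print(n,onplane("top",p,z))
print(cal("top")[0],cal("scene")[0])
E
```

```text
scene [   0    0  123   36 2677] [50.7 13.4] ((61.0, 17.5), (35.0, 122.0), 90.0) [2098.8 -711.2    8. ]
scene [ 150    0   82   53 3106] [190.3  23.4] ((190.5, 26.0), (52.0, 81.0), 90.0) [1320.1 -935.2    8. ]
scene [ 35 113  24  25 199] [ 46.8 125.8] ((46.246055603027344, 125.94953155517578), (12.01943588256836, 26.959482192993164), 51.8427734375) [1365.7  -16.3    8. ]
scene [291 141  29  12 177] [305.1 146.3] ((305.02923583984375, 146.3634033203125), (28.84517478942871, 6.1461873054504395), 12.094757080078125) [ 466.3 -350.3    8. ]
scene [183 149  17  15 197] [190.9 155.9] ((191.0, 156.0), (14.0, 16.0), 90.0) [ 794.6 -128.2    8. ]
scene [ 30 192  13  13  63] [ 35.6 198. ] ((35.50001907348633, 198.00001525878906), (3.5355331897735596, 14.849242210388184), 45.0) [1132.9  250.     8. ]
top [  97    0  119   57 4281] [161.1  30.4] ((156.0, 28.0), (56.0, 118.0), 90.0) [1070.7  266.3    8. ]
top [318  83  77  14 712] [353.8  88.9] ((356.0242004394531, 89.54649353027344), (12.27975082397461, 76.14695739746094), 89.10482788085938) [ 879.5 -323.3    8. ]
top [262 121  19  13 198] [271.4 126.1] ((271.0, 127.0), (12.0, 18.0), 90.0) [765.2 -72.1   8. ]
top [359 206  15  36 258] [366.  223.6] ((365.9655456542969, 223.5862274169922), (34.91877365112305, 7.416377067565918), 78.11134338378906) [ 469.2 -346.1    8. ]
[568.7  68.9  92.5]
[563.5  59.8  92.5]
(array([563.4,  66.8, 102.1]), np.float64(3.9668748648735597)) (array([ 598.8, -327.5,    7.1]), np.float64(0.0279174526505887))
[ 597.3 -325.7   16. ]
[ 595.2 -318.5   16. ]
tape [ 654.2 -226.1    0. ]
spool [654.4 238.5  -0. ]
mm [551.8 285.5   0. ]
phone [410.1 209.3   0. ]
[[500.1   0.  253.8]
 [  0.  500.1 194.4]
 [  0.    0.    1. ]] [[365.9   0.  252.9]
 [  0.  365.9 190.4]
 [  0.    0.    1. ]]
```

View pics/c1.png

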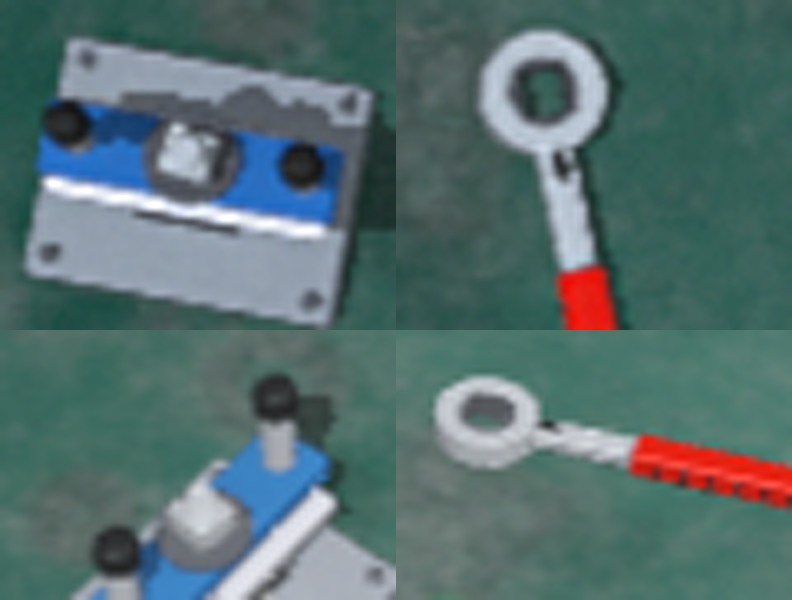

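The crops confirm steel ring, neck and red grip on the chosen wrench, and show the square head on its collar, between the two caps. Next I fit the socket and head angles by rendering models.

```bash
cat > fit.py <<'E'
from h import *
from scipy.optimize import minimize
S=4
def setup(im,cam,c,half):
    u,v=np.round(proj(cam,c)[0]).astype(int); r=half
    g=(np.arange(-r*S,(r+1)*S)+.5)/S-.5
    U,V=np.meshgrid(u+g,v+g); P=np.stack([U.ravel(),V.ravel()],1)
    K,d,R,t=cal(cam); n=cv2.undistortPoints(P[:,None],K,d)[:,0]
    D=np.c_[n,np.ones(len(n))]@R; o=-R.T@t; D/=-D[:,2:]
    return o,D,im[v-r:v+r+1,u-r:u+r+1].astype(float).reshape(-1,3),2*r+1
def at(s,z): return (s[0]+s[1]*(s[0][2]-z))[:,:2]
def face(q): return np.where(abs(q[:,0])>abs(q[:,1]),np.where(q[:,0]>0,0,1),np.where(q[:,1]>0,2,3))
def rot(q,th): c,s=np.cos(th),np.sin(th); return np.c_[q[:,0]*c+q[:,1]*s,-q[:,0]*s+q[:,1]*c]
def cost(s,labs,w):
    n=s[3]; red=lambda a:a.reshape(n,S,n,S).mean((1,3)).ravel()
    A=np.stack([red(l.astype(float)) for l in labs],1); W=red(w.astype(float))>.99
    A=A[W]; Y=s[2][W]; A=A[:,A.sum(0)>.5]
    X=np.linalg.solve(A.T@A+1e-3*np.eye(A.shape[1]),A.T@Y)
    return ((A@X-Y)**2).sum()/max(W.sum(),1)
def wrench(s,xy,th,R=16.5,r0=24):
    p=at(s,16)-xy; b=at(s,0)-xy; q=rot(p,th); qb=rot(b,th); rr=np.hypot(*p.T)
    top=abs(q).max(1)<10.9; thru=top&(abs(qb).max(1)<10.9)
    L=[(rr<r0+5)&(rr>=R),(rr<R)&~top,thru]; f=face(qb); L+=[top&~thru&(f==i) for i in range(4)]
    return cost(s,L,rr<r0)
def head(s,xy,th,r0=15.):
    lab=np.full(len(s[1]),-1)
    for z in np.linspace(87,74,6):
        q=rot(at(s,z)-xy,th); ins=(abs(q).max(1)<10)&(lab<0)
        lab[ins]=9 if z==87 else face(q[ins])
    c=at(s,80)-xy
    # cone facets
    q=rot(at(s,89.)-xy,th); f=face(q)
    L=[lab<0]+[lab==i for i in range(4)]+[(lab==9)&(f==i) for i in range(4)]
    return cost(s,L,np.hypot(*c.T)<r0+1.5)
def run(fn,c,half,ims,cams=("top","scene")):
    S_={k:setup(ims[k],k,c,half) for k in cams}; best={k:[] for k in cams}
    ths=np.radians(np.arange(0,90,5))
    for k in cams:
        x0=np.array(c[:2],float)
        for th in ths:
            r=minimize(lambda x:fn(S_[k],x,th),x0,method="Nelder-Mead",options=dict(initial_simplex=[x0,x0+[3,0],x0+[0,3]],xatol=.1,fatol=.1,maxiter=60))
            best[k].append((r.fun,*r.x))
        best[k]=np.array(best[k])
    return np.degrees(ths),best
E
python3 - <<'E'
from fit import *
np.set_printoptions(precision=1,suppress=True,linewidth=150)
ims={c:np.load(c+".npy") for c in("top","scene")}
k=np.array([(70,38),(372,92),(328,325),(27,275)])/6.6+[196,164]-.5+.5/6.6
P=np.array([onplane("top",p,10)[:2] for p in k]); print(P,P.mean(0)); 
e=P[0]-P[1]; e2=P[3]-P[2]; print("sizes",[np.linalg.norm(P[i]-P[i-1]) for i in range(4)],"yaw",[np.degrees(np.arctan2(-a[0],a[1])) for a in(e,e2)])
for n,fn,c,h in(("head",head,(565,67,80),11),("wrench",wrench,(597,-325,16),13)):
    if n=="head": c=(*P.mean(0),80)
    t,b=run(fn,c,h,ims); print(n); print(np.c_[t,b["top"],b["scene"]])
E
```

```text
[[633.1 123.6]
 [607.6 -12.7]
 [502.2   7.4]
 [525.4 141.9]] [567.1  65. ]
sizes [np.float64(109.24138777956742), np.float64(138.66500535536613), np.float64(107.2931063015271), np.float64(136.50144256844783)] yaw [np.float64(-10.587648779345303), np.float64(-9.776041392162814)]
head
[[   0.  1890.5  568.5   66.2  420.   566.1   64.5]
 [   5.  2204.3  565.6   66.5  472.6  566.5   63.9]
 [  10.  2417.6  564.3   67.6  545.4  564.4   64.5]
 [  15.  2556.3  564.3   67.4  608.9  564.5   65.1]
 [  20.  2665.5  563.2   67.9  620.3  566.3   64.6]
 [  25.  2737.4  561.3   68.5  655.7  566.3   63.5]
 [  30.  2712.6  563.    67.8  625.2  563.2   66.6]
 [  35.  2553.4  563.    67.8  563.3  564.4   64.8]
 [  40.  2571.6  564.    68.4  571.1  564.6   65.2]
 [  45.  2510.3  564.3   68.2  579.8  565.7   64.5]
 [  50.  2447.3  566.9   68.   483.   566.    63.8]
 [  55.  2063.2  568.5   66.7  388.8  566.7   63. ]
 [  60.  1572.9  568.4   66.3  287.6  566.    63. ]
 [  65.  1127.7  568.4   66.2  179.3  566.7   63.3]
 [  70.   924.3  568.2   66.3  144.5  566.3   63.5]
 [  75.  1004.1  568.4   66.2  264.7
[... 364 characters left out ...]
3  187.   597.1 -326.1]
 [  25.   415.5  599.1 -322.2  234.1  597.3 -326. ]
 [  30.   455.5  599.2 -322.1  210.   597.1 -325.9]
 [  35.   470.   599.2 -322.1  223.   597.1 -325.9]
 [  40.   470.8  599.2 -322.   223.9  597.1 -325.9]
 [  45.   481.9  599.1 -322.   234.   597.1 -325.9]
 [  50.   501.1  599.2 -322.2  231.3  597.1 -325.9]
 [  55.   480.7  599.1 -322.   227.6  597.1 -325.9]
 [  60.   494.1  599.2 -322.1  228.3  597.1 -325.9]
 [  65.   486.9  599.2 -322.2  223.7  597.1 -325.9]
 [  70.   471.3  599.2 -322.2  215.   597.1 -325.9]
 [  75.   455.1  599.2 -322.2  204.4  597.1 -325.9]
 [  80.   437.1  599.1 -322.2  184.6  597.1 -325.9]
 [  85.   411.   599.2 -322.2  160.9  597.1 -325.9]]
```

Fits agree between the cameras:

| Item | Position (mm) | Yaw |
|---|---|---|
| Head | (567,65) | ≈ 70.5° (≡ -19.5°) |
| Wrench | (598,-324) | ≈ 10.4° |
| Socket | – | ≈ 8° |
| Press | – | ≈ -10° |

The sizes check: base 108x138, head to grip centre 132. Next I check IK, then grasp.

```bash
cat >> h.py <<'E'
from scipy.spatial.transform import Rotation as Ro
SG=1
def quat(yaw,sg=None):
    sg=sg or SG
    x=sg*np.array([np.cos(yaw),np.sin(yaw),0]); z=np.array([0,0,-1.]); R=np.stack([x,np.cross(z,x),z],1)
    q=Ro.from_matrix(R).as_quat(); return [q[3],*q[:3]]
def wz(moment=False): s=get_state(); return np.array(s["force"]),np.array(s["moment"])
E
python3 - <<'E'
from h import *
np.set_printoptions(precision=2,suppress=True,linewidth=150)
s=get_state(); print({k:np.round(s[k],2) for k in s})
d=np.radians
A=np.array([567.2,65])
for sg in(1,-1):
    print(sg,"pick",bot.inverse_kinematics([494.8,-343,20],quat(d(10.4),sg)))
    for y in range(-70,51,20):
        u=np.array([np.cos(d(y)),np.sin(d(y))]); print(y,bot.inverse_kinematics([*(A-105*u),92],quat(d(y),sg)))
E
```

```text
{'clock': np.float64(2.0), 'joint_positions': array([-1.38,  0.53,  1.43, -0.  ,  1.18, -0.18]), 'joint_velocities': array([ 0., -0.,  0., -0., -0., -0.]), 'joint_torque': array([  0.  , -44.23, -17.84,  -0.  ,   0.  ,  -0.  ]), 'tool_pos': array([ 222.98, -583.83,  248.29]), 'tcp_rot': array([-0.  ,  0.98,  0.18, -0.  ]), 'force': array([0.13, 0.35, 0.01]), 'moment': array([0.01, 0.03, 0.03]), 'gripper_force': np.float64(0.0), 'finger_gap': np.float64(1.0)}
1 pick [-0.79  0.82  1.63 -0.    0.69  0.6 ]
-70 None
-50 [ 0.07  0.64  1.82 -0.    0.68  2.51]
-30 [ 0.01  0.61  1.9  -0.    0.63  2.11]
-10 [-0.06  0.6   1.94 -0.    0.6   1.69]
10 [-0.14  0.6   1.96 -0.    0.59  1.26]
30 [-0.21  0.6   1.93 -0.    0.61  0.84]
50 [-0.25  0.62  1.87 -0.    0.65  0.44]
-1 pick [-0.79  0.82  1.63 -0.    0.69 -2.54]
-70 [ 0.1   0.67  1.73 -0.    0.75 -0.25]
-50 [ 0.07  0.64  1.82 -0.    0.68 -0.63]
-30 [ 0.01  0.61  1.9  -0.    0.63 -1.03]
-10 [-0.06  0.6   1.94 -0.    0.6  -1.46]
10 [-0.14  0.6   1.96 -0.    0.59 -1.89]
30 [-0.21  0.6   1.93 -0.    0.61 -2.3 ]
50 [-0.25  0.62  1.87 -0.    0.65 -2.7 ]
```

```bash
sed -i 's/^SG=1/SG=-1/' h.py; python3 - <<'E'
from h import *
np.set_printoptions(precision=2,suppress=True,linewidth=150)
d=np.radians; q=quat(d(10.4))
bot.gripper_to(0.6)
bot.move_pose([494.8,-343,110],q)
hit=bot.move_linear([494.8,-343,20],velocity=120,until_force=8); print(hit,get_state()["tool_pos"])
bot.gripper_to(0,90)
s=get_state(); print(s["finger_gap"],s["gripper_force"],s["tool_pos"])
bot.move_linear([494.8,-343,200],velocity=200); print(wz())
yaw=d(-17); u=np.array([np.cos(yaw),np.sin(yaw)]); A=np.array([567.2,65])
bot.move_pose([*(A-105*u),200],quat(yaw))
bot.move_linear([*(A-105*u),130],velocity=120)   # underside ~110
s=get_state(); print(s["clock"],s["tool_pos"],s["finger_gap"],wz())
acc={c:np.mean([viewer.get_image(c).astype(float) for _ in range(4)],0).astype(np.uint8) for c in("scene","top")}
for c in acc: np.save(f"{c}1.npy",acc[c])
def cr(c,x,y,w,h,s): return cv2.resize(acc[c][y:y+h,x:x+w],(int(w*s),int(h*s)),interpolation=cv2.INTER_CUBIC)
cv2.imwrite("pics/c2.png",np.hstack([cr("top",192,150,66,90,6),cr("scene",190,160,66,90,6)])[:,:,::-1])
E
```

```text
False [ 495.17 -343.42   20.49]
0.2065211467431021 88.81843328475952 [ 494.97 -342.83   21.28]
(array([ 0.06,  0.83, -3.88]), array([0.01, 0.17, 0.04]))
9.1667 [467.47  95.39 130.25] 0.20358137461507186 (array([ 0.47, -0.06, -3.81]), array([ 0.09,  0.12, -0.01]))
```

View pics/c2.png

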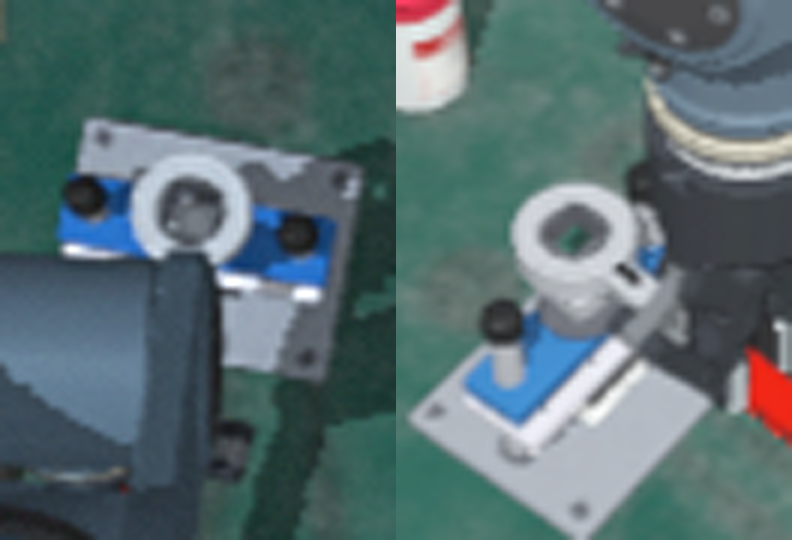

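The wrench head hangs over the screw, at about (190,210) in the top crop and (575,232) in the scene crop, looking level. Next I fit its offset from the screw.

```bash
cat > off.py <<'E'
from fit import *
HB={"top":np.array([568.3,66.2]),"scene":np.array([566.3,63.6])}
def wr(zu):
    def f(s,xy,th,R=16.5,r0=27):
        p=at(s,16+zu)-xy; b=at(s,zu)-xy; q=rot(p,th); qb=rot(b,th); rr=np.hypot(*p.T)
        top=abs(q).max(1)<10.9; thru=top&(abs(qb).max(1)<10.9)
        L=[(rr<r0+5)&(rr>=R),(rr<R)&~top,thru]; g=face(qb); L+=[top&~thru&(g==i) for i in range(4)]
        return cost(s,L,rr<r0)
    return f
def offs(ims,zus,ths=None,c=(567,65)):
    for zu in zus:
        for k in("top","scene"):
            s=setup(ims[k],k,(*c,zu+16),13); out=[]
            for th in (ths if ths is not None else np.radians([60,65,70,75,80])):
                x0=np.array(c,float); r=minimize(lambda x:wr(zu)(s,x,th),x0,method="Nelder-Mead",options=dict(initial_simplex=[x0,x0+[3,0],x0+[0,3]],xatol=.1,fatol=.1,maxiter=60)); out.append((r.fun,np.degrees(th),*(r.x-HB[k])))
            print(zu,k,np.array(out).round(1).tolist())
E
python3 - <<'E'
from off import *
ims={c:np.load(c+"1.npy") for c in("top","scene")}
offs(ims,[104,109])
E
```

```text
104 top [[3150.7, 60.0, 0.4, -0.8], [3129.2, 65.0, 0.4, -0.8], [3110.5, 70.0, 0.5, -0.9], [3253.7, 75.0, 2.8, -1.2], [3145.3, 80.0, 0.5, -0.8]]
104 scene [[247.2, 60.0, 3.1, -4.1], [207.5, 65.0, 3.1, -4.2], [181.9, 70.0, 3.1, -4.2], [192.6, 75.0, 3.3, -4.2], [190.6, 80.0, 3.1, -4.1]]
109 top [[3164.5, 60.0, -0.3, -1.5], [3142.7, 65.0, -0.3, -1.3], [3244.1, 70.0, 2.4, -1.2], [3245.4, 75.0, 2.4, -1.2], [3257.7, 80.0, 2.4, -1.5]]
109 scene [[267.0, 60.0, 0.9, -1.1], [234.9, 65.0, 1.0, -0.9], [202.7, 70.0, 1.0, -1.0], [198.6, 75.0, 1.0, -1.0], [207.5, 80.0, 0.8, -0.9]]
```

```bash
python3 - <<'E'
from h import *
np.set_printoptions(precision=2,suppress=True,linewidth=150)
yaw=np.radians(-17); u=np.array([np.cos(yaw),np.sin(yaw)]); A=np.array([566.7,66.0]); p=A-105*u
bot.move_linear([*p,116],velocity=60); print(get_state()["tool_pos"],wz())
for z in (112,108,104,101,98,95.5):
    hit=bot.move_linear([*p,z],velocity=40,until_force=14); s=get_state(); print(z,hit,s["tool_pos"],*wz())
    if hit: break
print(s["clock"])
acc={c:np.mean([viewer.get_image(c).astype(float) for _ in range(4)],0).astype(np.uint8) for c in("scene","top")}
for c in acc: np.save(f"{c}2.npy",acc[c])
E
```

```text
[465.7   96.75 115.27] (array([ 0.55,  1.12, -2.78]), array([0.07, 0.17, 0.03]))
112 False [466.16  96.7  111.76] [ 0.56  0.11 -2.66] [0.07 0.13 0.  ]
108 False [466.49  96.65 107.89] [ 1.16  0.59 -3.53] [-0.01  0.07 -0.02]
104 False [466.51  96.66 103.83] [ 1.4   0.37 -3.7 ] [ 0.03 -0.03 -0.06]
101 False [466.48  96.67 100.88] [ 1.7   0.36 -3.11] [ 0.01 -0.    0.04]
98 False [466.44  96.68  97.88] [ 1.02 -0.16 -3.41] [-0.   -0.08  0.08]
95.5 False [466.41  96.67  95.43] [ 1.9   0.64 -3.44] [-0.02 -0.08 -0.02]
11.45
```

```bash
cat >> h.py <<'E'
AX=np.array([566.7,66.0]); RAD=105.
def meas(n=3):
    F=[];M=[]
    for _ in range(n):
        s=get_state(); F.append(s["force"]);M.append(s["moment"]); bot.sleep(.02)
    F=np.mean(F,0);M=np.mean(M,0); r=(np.array(s["tool_pos"])[:2]-AX)/1000
    rh=r/np.linalg.norm(r)
    return dict(tau=r[0]*F[1]-r[1]*F[0]+M[2],Fr=F[:2]@rh,Ft=rh[0]*F[1]-rh[1]*F[0],Fz=F[2],Mz=M[2],M=M)
def swing(a,b,step,z,vel=80,tmax=None,log=True):
    """yaw a->b deg; stops when tau>tmax; returns yaw reached"""
    n=max(1,int(np.ceil(abs(b-a)/step)))
    for y in np.linspace(a,b,n+1)[1:]:
        yr=np.radians(y); u=np.array([np.cos(yr),np.sin(yr)])
        bot.move_linear([*(AX-RAD*u),z],quat(yr),velocity=vel)
        m=meas(); 
        if log: print("%.1f"%y,{k:(round(float(v),2)) for k,v in m.items() if k!="M"})
        if tmax and abs(m["tau"])>tmax: return y
        if abs(m["Fr"])>25 or abs(m["Fz"])>30: print("ABORT"); return y
    return y
E
python3 - <<'E'
from h import *
yr=np.radians(-17);u=np.array([np.cos(yr),np.sin(yr)])
print(bot.move_linear([*(AX-RAD*u),93.5],velocity=20,until_force=5),get_state()["tool_pos"],wz())
z=get_state()["tool_pos"][2]+.3; print(z)
y=swing(-17,-66,7,z,tmax=.75); print(y,get_state()["clock"],get_state()["tool_pos"])
E
```

```text
False [466.3640056   96.72949953  93.71431764] (array([-1.10155985,  1.71676818,  0.92100129]), array([-0.05290534, -0.20101787, -0.01262797]))
94.01431763732297
-24.0 {'tau': -0.01, 'Fr': -1.55, 'Ft': -0.57, 'Fz': -0.94, 'Mz': 0.05}
-31.0 {'tau': 0.22, 'Fr': -3.89, 'Ft': 0.88, 'Fz': -1.01, 'Mz': 0.13}
-38.0 {'tau': 0.28, 'Fr': -4.24, 'Ft': 0.85, 'Fz': -0.88, 'Mz': 0.19}
-45.0 {'tau': 0.21, 'Fr': -4.9, 'Ft': 0.09, 'Fz': -0.09, 'Mz': 0.2}
-52.0 {'tau': 0.26, 'Fr': -5.48, 'Ft': -0.21, 'Fz': -0.35, 'Mz': 0.28}
-59.0 {'tau': 0.24, 'Fr': -5.02, 'Ft': -0.93, 'Fz': 0.11, 'Mz': 0.34}
-66.0 {'tau': 0.26, 'Fr': -4.44, 'Ft': -1.49, 'Fz': 0.03, 'Mz': 0.41}
-66.0 14.6083 [523.41473809 161.10201605  93.90856018]
```

```bash
python3 - <<'E'
from h import *
z=94.0
y=swing(-66,46,8,z,vel=120,tmax=.75); print(y,get_state()["clock"],get_state()["finger_gap"])
acc={c:np.mean([viewer.get_image(c).astype(float) for _ in range(4)],0).astype(np.uint8) for c in("scene","top")}
for c in acc: np.save(f"{c}3.npy",acc[c])
def cr(c,x,y,w,h,s): return cv2.resize(acc[c][y:y+h,x:x+w],(int(w*s),int(h*s)),interpolation=cv2.INTER_CUBIC)
cv2.imwrite("pics/c3.png",np.hstack([cr("top",192,150,66,90,6),cr("scene",190,160,66,90,6)])[:,:,::-1])
E
```

```text
-58.0 {'tau': 0.02, 'Fr': -4.17, 'Ft': -1.92, 'Fz': -0.57, 'Mz': 0.22}
-50.0 {'tau': -0.03, 'Fr': -3.69, 'Ft': -0.96, 'Fz': 0.0, 'Mz': 0.07}
-42.0 {'tau': -0.02, 'Fr': -4.79, 'Ft': -0.59, 'Fz': -0.64, 'Mz': 0.04}
-34.0 {'tau': -0.02, 'Fr': -2.62, 'Ft': 0.32, 'Fz': -0.21, 'Mz': -0.05}
-26.0 {'tau': -0.05, 'Fr': -3.09, 'Ft': -0.08, 'Fz': -0.49, 'Mz': -0.05}
-18.0 {'tau': -0.01, 'Fr': -2.49, 'Ft': 1.2, 'Fz': -0.03, 'Mz': -0.14}
-10.0 {'tau': 0.0, 'Fr': -1.68, 'Ft': 1.12, 'Fz': -0.21, 'Mz': -0.11}
-2.0 {'tau': 0.01, 'Fr': -0.79, 'Ft': 1.7, 'Fz': 0.14, 'Mz': -0.17}
6.0 {'tau': -0.02, 'Fr': -0.61, 'Ft': 1.17, 'Fz': 0.17, 'Mz': -0.14}
14.0 {'tau': -0.04, 'Fr': -1.12, 'Ft': 1.56, 'Fz': -0.03, 'Mz': -0.2}
22.0 {'tau': -0.04, 'Fr': -1.29, 'Ft': 1.13, 'Fz': -0.39, 'Mz': -0.16}
30.0 {'tau': 0.04, 'Fr': -1.38, 'Ft': 2.31, 'Fz': -1.05, 'Mz': -0.2}
38.0 {'tau': -0.04, 'Fr': -0.49, 'Ft': 1.65, 'Fz': -0.29, 'Mz': -0.21}
46.0 {'tau': -0.08, 'Fr': -0.21, 'Ft': 2.42, 'Fz': 0.43, 'Mz': -0.33}
46.0 19.3917 0.2018835800637074
```

View pics/c3.png

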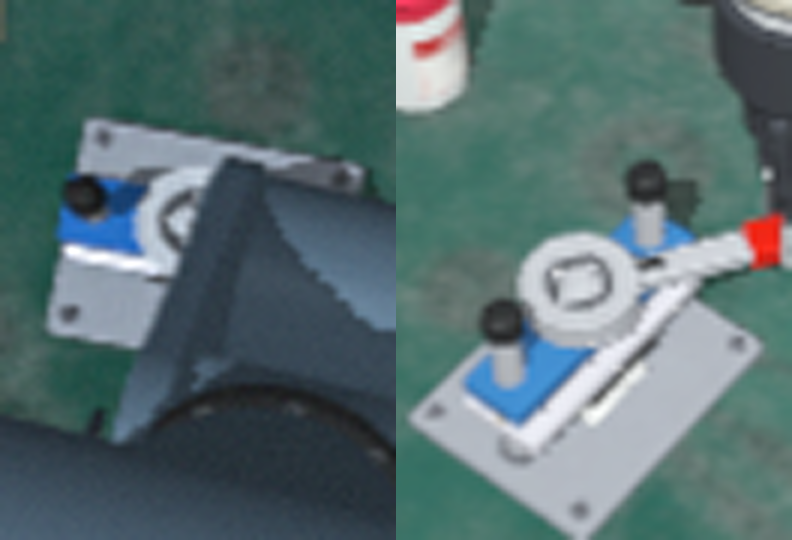

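The wrench sits flat on the collar, and in the scene crop at (578,280) the head is seen turned inside the ring. Next is the second drive stroke.

```bash
python3 - <<'E'
from h import *
z=94.0
y=swing(46,-20,6,z,vel=70,tmax=.5)
print("--")
if y<=-20: y=swing(-20,-66,3,z,vel=40,tmax=.6)
print(y,get_state()["clock"])
E
```

```text
40.0 {'tau': 0.04, 'Fr': 0.84, 'Ft': 1.74, 'Fz': 0.16, 'Mz': -0.14}
34.0 {'tau': -0.02, 'Fr': -0.08, 'Ft': 1.35, 'Fz': -0.47, 'Mz': -0.16}
28.0 {'tau': 0.15, 'Fr': -0.73, 'Ft': 1.92, 'Fz': -0.32, 'Mz': -0.05}
22.0 {'tau': 0.3, 'Fr': -1.11, 'Ft': 2.43, 'Fz': -0.66, 'Mz': 0.05}
16.0 {'tau': 0.37, 'Fr': -1.37, 'Ft': 3.29, 'Fz': -0.16, 'Mz': 0.02}
10.0 {'tau': 0.35, 'Fr': -2.96, 'Ft': 3.13, 'Fz': -0.95, 'Mz': 0.02}
4.0 {'tau': 0.29, 'Fr': -3.55, 'Ft': 2.56, 'Fz': -0.45, 'Mz': 0.03}
-2.0 {'tau': 0.34, 'Fr': -4.92, 'Ft': 2.77, 'Fz': -1.15, 'Mz': 0.05}
-8.0 {'tau': 0.31, 'Fr': -4.21, 'Ft': 2.71, 'Fz': -0.41, 'Mz': 0.03}
-14.0 {'tau': 0.38, 'Fr': -4.89, 'Ft': 2.8, 'Fz': -0.57, 'Mz': 0.09}
-20.0 {'tau': 0.31, 'Fr': -5.8, 'Ft': 1.78, 'Fz': -0.58, 'Mz': 0.12}
--
-22.9 {'tau': 0.4, 'Fr': -5.64, 'Ft': 2.1, 'Fz': -0.79, 'Mz': 0.18}
-25.8 {'tau': 0.33, 'Fr': -5.51, 'Ft': 1.58, 'Fz': -0.1, 'Mz': 0.17}
-28.6 {'tau': 0.32, 'Fr': -6.36, 'Ft': 1.41, 'Fz': -0.32, 'Mz': 0.17}
-31.5 {'tau': 0.32, 'Fr': -5.6, 'Ft': 1.05, 'Fz': -0.71, 'Mz': 0.21}
-34.4 {'tau': 0.35, 'Fr': -5.98, 'Ft': 1.0, 'Fz': -0.88, 'Mz': 0.24}
-37.2 {'tau': 0.34, 'Fr': -6.18, 'Ft': 0.67, 'Fz': 0.26, 'Mz': 0.27}
-40.1 {'tau': 0.33, 'Fr': -6.1, 'Ft': 0.51, 'Fz': -0.03, 'Mz': 0.28}
-43.0 {'tau': 0.29, 'Fr': -6.31, 'Ft': -0.19, 'Fz': -0.28, 'Mz': 0.31}
-45.9 {'tau': 0.31, 'Fr': -5.46, 'Ft': -0.25, 'Fz': -0.02, 'Mz': 0.34}
-48.8 {'tau': 0.38, 'Fr': -5.68, 'Ft': 0.1, 'Fz': -0.29, 'Mz': 0.37}
-51.6 {'tau': 0.34, 'Fr': -5.86, 'Ft': -0.52, 'Fz': 0.24, 'Mz': 0.4}
-54.5 {'tau': 0.32, 'Fr': -5.82, 'Ft': -0.84, 'Fz': -0.3, 'Mz': 0.41}
-57.4 {'tau': 0.38, 'Fr': -5.85, 'Ft': -0.84, 'Fz': -0.05, 'Mz': 0.47}
-60.2 {'tau': 0.34, 'Fr': -5.94, 'Ft': -1.37, 'Fz': -0.17, 'Mz': 0.48}
-63.1 {'tau': 0.31, 'Fr': -5.12, 'Ft': -1.99, 'Fz': -0.05, 'Mz': 0.52}
-66.0 {'tau': 0.35, 'Fr': -5.15, 'Ft': -1.66, 'Fz': 0.08, 'Mz': 0.52}
-66.0 29.0667
```

```bash
python3 - <<'E'
from h import *
z=94.0
swing(-66,20,11,z,vel=150,log=False)
y=swing(20,-66,4,z,vel=70,tmax=.47)
print("--")
if y>-66:
    y=swing(y,-66,1.5,z,vel=30,tmax=.9)
bot.sleep(.3); m=meas(6); print(y,m["tau"],get_state()["clock"],get_state()["finger_gap"])
E
```

```text
16.1 {'tau': 0.01, 'Fr': -0.85, 'Ft': 2.37, 'Fz': -0.43, 'Mz': -0.24}
12.2 {'tau': 0.11, 'Fr': -2.03, 'Ft': 2.44, 'Fz': -1.1, 'Mz': -0.14}
8.3 {'tau': 0.25, 'Fr': -2.85, 'Ft': 2.55, 'Fz': -1.26, 'Mz': -0.02}
4.4 {'tau': 0.29, 'Fr': -2.94, 'Ft': 2.93, 'Fz': -1.26, 'Mz': -0.01}
0.5 {'tau': 0.3, 'Fr': -4.04, 'Ft': 3.21, 'Fz': -0.6, 'Mz': -0.04}
-3.5 {'tau': 0.36, 'Fr': -3.85, 'Ft': 3.48, 'Fz': -0.89, 'Mz': -0.01}
-7.4 {'tau': 0.56, 'Fr': -4.6, 'Ft': 4.57, 'Fz': -0.76, 'Mz': 0.08}
--
-8.8 {'tau': 0.61, 'Fr': -4.26, 'Ft': 4.5, 'Fz': -0.78, 'Mz': 0.14}
-10.3 {'tau': 0.7, 'Fr': -4.62, 'Ft': 4.65, 'Fz': -0.38, 'Mz': 0.21}
-11.8 {'tau': 0.82, 'Fr': -4.43, 'Ft': 5.36, 'Fz': -0.08, 'Mz': 0.26}
-13.2 {'tau': 0.89, 'Fr': -4.86, 'Ft': 5.93, 'Fz': -0.9, 'Mz': 0.27}
-14.7 {'tau': 0.88, 'Fr': -4.94, 'Ft': 5.61, 'Fz': -0.43, 'Mz': 0.3}
-16.2 {'tau': 0.94, 'Fr': -5.42, 'Ft': 6.03, 'Fz': -0.28, 'Mz': 0.31}
-16.15909090909091 0.9646917928550653 36.5 0.2051749400436949
```

The screw is firm: about 0.96 N m held, up from 0.33 free, and some 11° past contact. I'll back off to release the twist and lift.

```bash
python3 - <<'E'
from h import *
np.set_printoptions(precision=2,suppress=True,linewidth=150)
y=swing(-16.16,11,9,94,vel=80)
p=np.array(get_state()["tool_pos"])
for z in (97,101,105,110,116):
    hit=bot.move_linear([p[0],p[1],z],velocity=40,until_force=15); s=get_state(); print(z,hit,s["tool_pos"],*wz())
    if hit: break
print(s["clock"])
E
```

```text
-9.4 {'tau': 0.61, 'Fr': -4.8, 'Ft': 3.69, 'Fz': -0.91, 'Mz': 0.22}
-2.6 {'tau': 0.26, 'Fr': -4.64, 'Ft': 2.21, 'Fz': -1.0, 'Mz': 0.03}
4.2 {'tau': 0.09, 'Fr': -4.42, 'Ft': 2.01, 'Fz': -1.04, 'Mz': -0.12}
11.0 {'tau': -0.01, 'Fr': -2.56, 'Ft': 1.59, 'Fz': 0.24, 'Mz': -0.18}
97 False [462.94  46.76  96.79] [ 5.31 -2.02 -5.88] [-0.43 -0.58 -0.23]
101 False [462.89  46.69 100.88] [ 4.08 -2.33 -4.18] [-0.34 -0.66 -0.26]
105 False [462.89  46.62 104.91] [ 4.38 -2.08 -3.24] [-0.32 -0.65 -0.26]
110 False [460.87  46.97 109.62] [ 1.1  -0.6  -1.55] [-0.16 -0.14 -0.12]
116 False [461.94  46.75 115.95] [-0.67 -0.01 -3.14] [-0.    0.12 -0.05]
39.2583
```

```bash
python3 - <<'E'
from h import *
np.set_printoptions(precision=2,suppress=True,linewidth=150)
p=np.array(get_state()["tool_pos"])
bot.move_linear([p[0],p[1],210],velocity=150)
q=quat(np.radians(10.4))
bot.move_pose([494.8,-343,120],q)
bot.move_linear([494.8,-343,35],velocity=100)
hit=bot.move_linear([494.8,-343,17.5],velocity=20,until_force=4); s=get_state(); print(hit,s["tool_pos"],*wz())
bot.gripper_to(0.5)
bot.move_linear([494.8,-343,150],velocity=120)
bot.move_pose([300,-500,250],q)
print(get_state()["clock"],wz())
for c in("scene","top"): im=viewer.get_image(c); np.save(f"{c}4.npy",im)
def cr(im,x,y,w,h,s): return cv2.resize(im[y:y+h,x:x+w],(int(w*s),int(h*s)),interpolation=cv2.INTER_CUBIC)
t=np.load("top4.npy"); s=np.load("scene4.npy")
cv2.imwrite("pics/c4.png",np.hstack([cr(t,190,140,210,120,2.5)[:,:525],cr(s,190,120,110,120,2.5)])[:,:,::-1])
E
```

```text
True [ 494.69 -342.96   21.27] [-0.62  0.27  4.73] [-0.    0.06  0.03]Traceback (most recent call last):
  File "<stdin>", line 11, in <module>
cell.PlanningError: the arm cannot take that pose within its joint ranges
```

```bash
python3 - <<'E'
from fit import *
bot.goto_joints([-1.385, 0.527, 1.433, -0, 1.181, -0.178])
print(get_state()["clock"])
ims={c:np.mean([viewer.get_image(c).astype(float) for _ in range(4)],0).astype(np.uint8) for c in("scene","top")}
def cr(im,x,y,w,h,s): return cv2.resize(im[y:y+h,x:x+w],(int(w*s),int(h*s)),interpolation=cv2.INTER_CUBIC)
cv2.imwrite("pics/c4.png",np.hstack([cr(ims["top"],190,140,200,120,2.5),cr(ims["scene"],190,120,110,120,2.5)])[:,:,::-1])
np.set_printoptions(precision=1,suppress=True)
t,b=run(head,(567.2,65,80),11,ims)
for k in b: print("head",k,t[np.argsort(b[k][:,0])[:3]],np.sort(b[k][:,0])[:3])
t,b=run(wrench,(598,-324,16),13,ims)
for k in b: i=np.argmin(b[k][:,0]); print("wrench",k,t[i],b[k][i])
E
```

```text
46.8333
head top [30. 35. 25.] [1190.4 1293.5 1508.6]
head scene [40. 25. 35.] [222.3 251.5 253.2]
wrench top 35.0 [ 366.9  598.8 -324.2]
wrench scene 35.0 [ 169.6  597.5 -327.2]
```

View pics/c4.png

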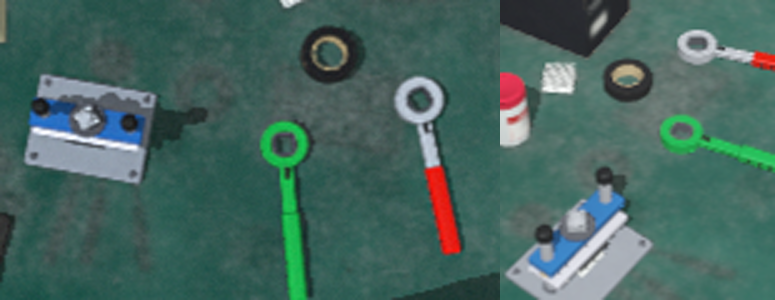

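The wrench lies flat at its old spot, head at (418,98) in the crop and right way up. The press is clear and the bystanders are untouched. Handing in.

```bash
python3 -c "
from h import *
print(bot.hand_in(), get_state()['clock'])"
```

```text
the job is handed in; nothing more can be done
the job is handed in; nothing more can be done
```

The job is handed in but no verdict came back: the screw felt clearly firm (about 0.96 N m held, 0.33 N m running free), the wrench lies flat at its original spot clear of the press, nothing else was touched, and the platen was judged down by torque, not measured.

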